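# Shut and lock the kitchen lock box

## Robot

A 7-joint arm with a two-finger parallel gripper is mounted at the origin on a cart in front of the work surface, level with it; the furniture and walls round the work are solid. World frame = base frame: x ahead of the robot, y to its left, z up, the work surface at z = 0. Lengths are in m, angles in rad, forces in N, time in s.
With the tool pointing down it reaches from about 0.4 to 0.875 m from the base axis. Payload 19.3 kg.
Tool frame: the origin (TCP) lies at the very end of the fingers, on their centre line; the grasp point (between the pads) lies 19 mm behind it; x points along the fingers, y is the direction in which the jaws open and shut, and the axes are right-handed (so a half turn about x gives the same grasp; the last joint's range is limited). The gripper opens to 85 mm and grips with 20 to 120 N. Pads are 22 mm wide; open, the fingers measure 114 mm over their backs; the gripper's body (76 mm by 85 mm) begins 54 mm behind the grasp point. The pads swing forward as they close: fully open they stand 13 mm farther back than shut.
Start: joints at [-1.26, 0.521, -0.036, 1.599, 0.021, 1.021, -0.113], TCP at [0.232, 0.58, 0.231] pointing down, gripper open.
Joint ranges: [-2.91, 2.91], [-0.3, 2.13], [-1.5, 1.42], [0.17, 2.43], [-1.26, 4.41], [0.16, 1.93], [-2.52, 2.52]. Speed limits (rad/s): [1.89, 1.89, 2.39, 2.39, 3.01, 3.01, 3.01].

## Interface

Orientations are given as [roll, pitch, yaw] about the fixed x, y, z axes, in that order (R = Rz(yaw) Ry(pitch) Rx(roll)).
In Python, from workcell import bot, grab_frame, job_done gives the robot as it stands.
- The arm moves only by the shell command python3 -m pendant 'ROWS' [OPENING] [FORCE]. ROWS is JSON, a list of rows, each a list of 4 numbers: the shift along the tool's x, y, z in mm, then the turn about the tool's x in degrees. A call has 1 to 12 rows; each row shifts and turns the commanded pose from where the row before left it, along the tool's axes as they then stand; what a row does not reach is not made up. A row lasts 1/8 s, in which the tool goes at most 62.5 mm and 10.7 degrees, less where a joint would pass 70% of its speed; a pose out of reach is approached as far as the arm can. A call is refused whole if a number of a shift passes 62.5 or a number of a turn 10.7, either way. A call with a gripper value outside its range is refused whole. OPENING is the opening, from -1 (shut) to 1 (fully open), set as the call begins (- or left out, the last holds). The fingers move at their own pace and stop on an object; FORCE is the grip in N (left out, the last holds). Time passes only in rows, so rows that do not move let the fingers close. It gives the time, the measured TCP pose, the force and the opening at its end, in the units of the state.
- bot.observe(): the state, without advancing time (a new reading comes with each control period).
- grab_frame(name): name is "scene" or "side" or "wrist"; returns a dict with "img" (400x640x3 uint8, red, green, blue), "fovy" (degrees; the focal length in pixels is half the picture's height over the tangent of half this angle, whatever the lens; pixels are square), "cx", "cy" (the principal point, pixels), "R" (3x3) and "t" (3): a world point X has camera coordinates R X + t. Camera axes: x right, y down, z forward; pixel columns grow to the right and rows downward; lengths in m; the calibration is good to about 2 mm. A picture is of the moment at which its call begins. There is no depth.
- job_done(): hands the job in, once; it reports no verdict.
The state is a dict: "clock": time; "qpos": joint angles; "qd": joint speeds; "joint_efforts": joint torques, N m; "position": TCP position; "tool_rot": TCP orientation; "force": force on the tool from outside, world axes, zero at the start; "moment": the same for the moment, N m; "grip_width": finger opening in m.
Only numpy, scipy, OpenCV 4.12 (cv2) and the standard library are available. Lean on these libraries where they do the work, as an engineer would, in place of code of your own. Each camera call takes 0.05 s, during which the arm holds its last target.

## Task

Shut and lock the lock box: first press its sprung lid down until the catch holds it by itself, then take the orange key from its wooden stand, push it fully home in the lock (feel for the keyway, its angle is unknown) and turn it clockwise to the stop. Leave the key in the lock with the lid shut, let go, and do not disturb the other things standing about.

Things in the scene. Friction and masses are not known exactly. Their poses are not given: they have to be found in the camera images.
- lockbox: Fixed blue-grey box, 170 mm deep (x), 250 mm wide (y), 88 mm high; light-grey sprung lid on its left part, lock in its right part. Origin at the centre of its underside, x from the front to the hinge side, y to its left. A brass bolt on top slides 19 mm to the left over the lid's edge as the lock turns.
- lock_mouth (a point): Centre of the upper rim of the lock's steel ring (46 mm across), on the lock's axis, 92 mm above the worktop; axes as the box's. Below it a round bore 28 mm across, 16 mm deep; at its bottom the brass plug with the keyway, a 26.5 x 10.5 mm slot, 20 mm deep. Its long side starts at an unknown angle, up to 0.4 rad either way from the box's x axis; nothing reports it.
- lock (a joint): Angle of the lock's plug: 0 at the start, grows clockwise seen from above, stop at 1.05 rad (locked); 0.12 N m of friction, stays where left. A key at a wrong angle stands on the plug, its shoulder 18 mm above the ring; it drops in within about 0.1 rad of the slot (press lightly, try angle after angle). The key has play of about 0.15 rad either way, so turn it that much farther.
- lid (a joint): Angle of the sprung lid: 0.30 rad open (start, front edge about 50 mm up), 0 fully down. Hinged along the far side of the box. The first part takes 2 N at the front edge; at 0.09 rad it meets the catch, and 6 to 12 N press it past that, down to 0. The catch then holds it at about 0.015 rad; let go too early, it springs up again. Over 3 N upwards would pull it out of the catch.
- lid_press (a point): Centre of the top of the black rubber thumb pad (22 x 70 mm) at the front edge of the lid, the place to press; 91 mm above the worktop when the lid is down, 157 mm from the hinge line, which lies 80 mm above the worktop. Moves with the lid; axes as the lid's (the box's when shut).
- key_mid (a point): Centre of the key's orange grip, an upright plate 56 mm wide (x), 12 thick (y), 47 high; z up. Below it a round steel shoulder (37 mm across, 5 high, underside 28.5 mm below this point) and a flat steel blade 24 mm wide (x), 8 thick (y), 34 long, narrower over its last 4. 86 mm long, 0.09 kg, alike if turned by half a turn. Fully home, the shoulder stands on the lock's ring.
- key_tip (a point): Centre of the tip of the key's blade, 62.5 mm below key_mid along the key's axis; axes as key_mid.
- key_stand: Fixed wooden block, 85 x 55 x 45 mm, origin at the centre of its underside, in which the key stands upright at the start, shoulder on the block's top, blade in a slot through the block (34 mm to lift it clear). The key's x axis lies along the block's long side.
- mug: Pale mug, 88 x 128 x 100 mm, a bystander, origin under its centre.
- jam: Jam jar, 69 mm across, 99 mm high, a bystander, origin under its centre.
- tin: Low tin, 75 mm across, 58 mm high, a bystander, origin under its centre.
- apple: Red apple, 66 mm across, a bystander, origin under its centre.
- nuts: Jar of nuts, 80 mm across, 141 mm high, a bystander, origin under its centre.
Things that resemble listed ones, but are neither listed nor needed, are in the scene too. What is shaped like the part that bears key_mid but purple is not meant.

How it is judged:
On the way, in this order (a step that is already met when the one before it is completed fails the run):
1. the lid is pressed down into its catch (value of joint lid below 0.035 rad), for 0.3 s.
2. the key is fully home in the lock, with the lid shut (value of joint lid below 0.035 rad and horizontal distance between key_tip and lock_mouth below 0.005 m and z of key_tip in the frame of lock_mouth below -0.03 m and angle between key_mid's own z axis and vertical below 0.12 rad), for 0.2 s.
3. the lock is turned to its stop with the key home (all of step 2 and value of joint lock above 0.95 rad), for 0.2 s.
At the end, for the whole second after the job is handed in: The lid is held shut by its catch (under 0.035 rad), the lock is turned clockwise past 0.95 rad, and the key stands in it upright and fully home (tip at least 30 mm below the rim of the lock's ring and within 5 mm of its axis) (all of step 3); the robot touches nothing.
It fails at once if a bystander (mug, jam, tin, apple, nuts) is shoved more than 30 mm (distance of any of mug, jam, tin, apple, nuts from where it was at the start of the episode above 0.03 m).
It also fails if it takes over 64 s, if anything falls off the work surface, if the arm or the gripper's body presses on something with over 40 N, if the wrist force passes 120 N, or if a joint passes its speed limit or range.

## Working session

There is one attempt and no reset: what is moved stays moved. The work goes in short steps, Python scripts to look and compute and a shell command to move; the robot and the scene stay as the last step left them, time stands still between calls to the robot, and variables do not carry over. Pictures are saved under pics/ and viewed, and the job is handed in when it is done.

```bash
ls; mkdir -p pics
python3 - <<'E'
from workcell import bot, grab_frame
import cv2
s=bot.observe()
for k,v in s.items(): print(k,v)
for n in ["scene","side","wrist"]:
    f=grab_frame(n); cv2.imwrite(f"pics/{n}0.png",f["img"][:,:,::-1]); print(n,f["fovy"],f["cx"],f["cy"],f["R"],f["t"])
E
```

```text
pics
clock 0.0
qpos [-1.26019857  0.52202028 -0.03631625  1.60000466  0.02120269  1.0210927
 -0.112789  ]
qd [ 2.47255517e-04 -1.04528150e-03  1.01015618e-03  5.78451866e-04
  2.65589991e-03  2.32017371e-03  1.67583348e-05]
joint_efforts [ 3.33796470e-04 -9.27108908e+01  1.97965264e+00 -3.69944394e+01
  1.77357491e-02  8.08576267e-03 -7.17046561e-06]
position [0.23220414 0.57990115 0.23072315]
tool_rot [-1.49255832  1.5696564  -1.87336336]
force [0.20419717 0.17023817 0.00181012]
moment [0.003838   0.02447288 0.01369337]
grip_width 0.08541698598210151
scene 56.18755676028689 326.77859036760475 200.84337230854328 [[ 0.64435639 -0.76462757  0.01222795]
 [-0.5669247  -0.48836009 -0.66340094]
 [ 0.5132263   0.42053431 -0.7481642 ]] [-0.39751847  0.41445889  0.78120229]
side 43.59127343009666 323.3571136055201 200.88312168237172 [[ 0.65903322 -0.75195442  0.01548433]
 [-0.5186926  -0.4693121  -0.71463567]
 [ 0.54464043  0.46293705 -0.69932545]] [-0.40337863  0.37312446  1.53899436]
wrist 61.12441501395998 317.46645731670566 198.4604854532437 [[ 0.37174618  0.92833361 -0.00121791]
 [ 0.89157051 -0.35665844  0.27909995]
 [ 0.25866349 -0.1048402  -0.96026128]] [-0.62448728 -0.0365774   0.37765787]
```

View pics/scene0.png

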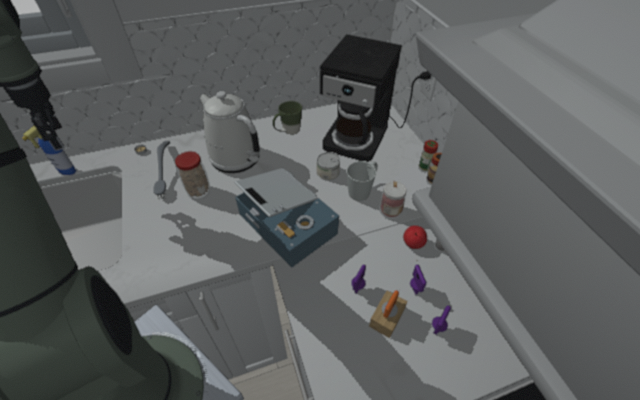

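View pics/side0.png

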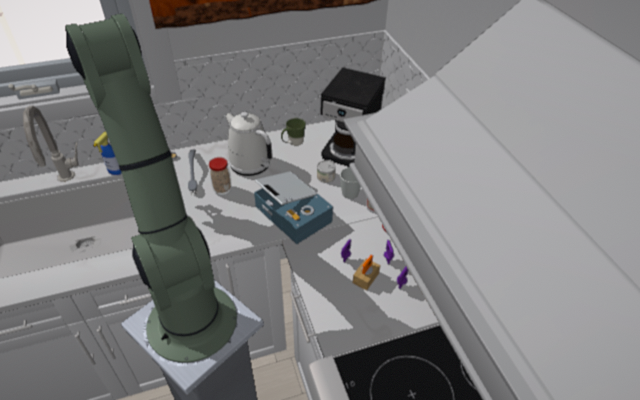

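View pics/wrist0.png

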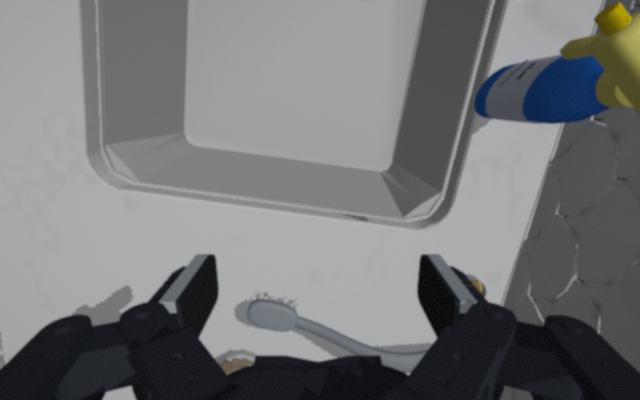

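The scene view shows the lock box at about (287,215), with its lid up at the left, the brass bolt at (287,230) and the steel ring at (305,222). The wooden stand with the orange key is at (388,310). Purple lookalikes are at (358,278), (418,278) and (441,320). I'll enlarge it next.

```bash
cat > h.py <<'E'
import numpy as np, cv2, pickle
from workcell import bot, grab_frame
def cam(f):
    fl=f["img"].shape[0]/2/np.tan(np.radians(f["fovy"])/2)
    return fl,f["cx"],f["cy"],np.array(f["R"]),np.array(f["t"])
def ray(f,u,v):
    fl,cx,cy,R,t=cam(f); d=R.T@np.array([(u-cx)/fl,(v-cy)/fl,1]); return -R.T@t,d
def atz(f,u,v,z):
    o,d=ray(f,u,v); return o+d*(z-o[2])/d[2]
def proj(f,X):
    fl,cx,cy,R,t=cam(f); c=np.atleast_2d(X)@R.T+t; return np.c_[fl*c[:,0]/c[:,2]+cx, fl*c[:,1]/c[:,2]+cy]
def crop(f,u0,v0,u1,v1,k,name):
    im=f["img"][v0:v1,u0:u1,::-1]; cv2.imwrite(f"pics/{name}.png",cv2.resize(im,None,fx=k,fy=k,interpolation=cv2.INTER_CUBIC))
E
python3 - <<'E'
from h import *
for n in ["scene","side"]:
    f=grab_frame(n); pickle.dump(f,open(n+"0.pkl","wb"))
    if n=="scene":
        crop(f,225,160,345,270,6,"box1"); crop(f,340,250,470,350,6,"key1")
E
```

```text
(no output)
```

View pics/box1.png

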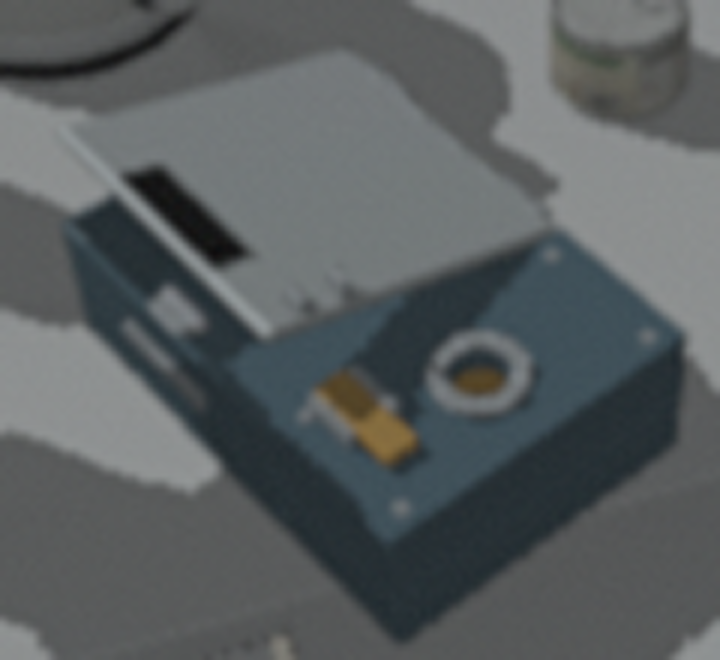

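View pics/key1.png

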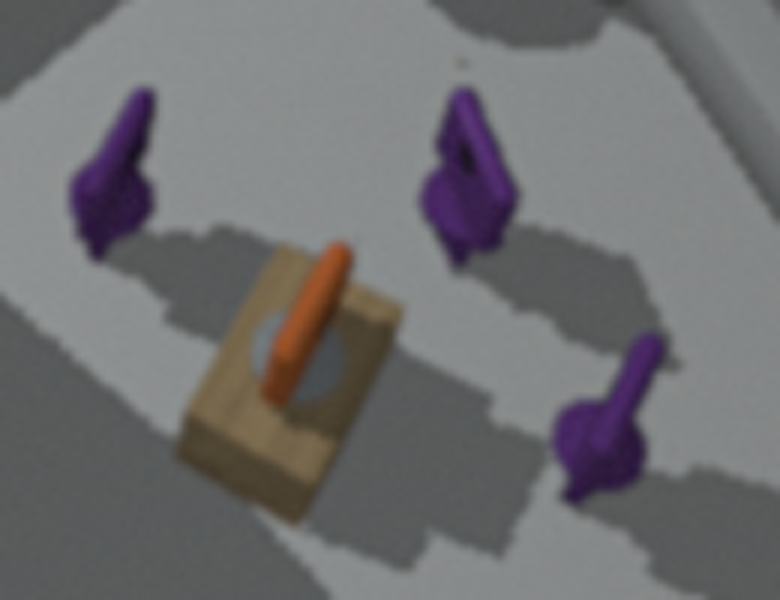

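```bash
cat > m1.py <<'E'
from h import *
from scipy.optimize import least_squares
f=pickle.load(open("scene0.pkl","rb"))
def fit(loc,pix,x0):
    loc=np.array(loc);pix=np.array(pix)
    def W(p):
        c,s=np.cos(p[2]),np.sin(p[2]); return np.c_[p[0]+c*loc[:,0]-s*loc[:,1],p[1]+s*loc[:,0]+c*loc[:,1],loc[:,2]]
    r=least_squares(lambda p:(proj(f,W(p))-pix).ravel(),x0); print(r.x.round(4),r.fun.round(1)); return r.x
b=lambda x,y:(225+x/6,160+y/6); k=lambda x,y:(340+x/6,250+y/6)
print("ring",atz(f,*b(480,372),.092))
for q in [(392,543),(685,340),(65,225)]: print(atz(f,*b(*q),.088).round(4))
for q in [(400,642)]: print(atz(f,*b(*q),0).round(4))
g=atz(f,*b(392,543),.088);h=atz(f,*b(685,340),.088); y0=np.arctan2(*(h-g)[1::-1]); print("yaw",y0)
# box: front right, rear right, front left
box=fit([(-.085,-.125,.088),(.085,-.125,.088),(-.085,.125,.088),(-.085,-.125,0)],[b(392,543),b(685,340),b(65,225),b(400,642)],[.65,0,y0])
st=[k(285,243),k(402,308),k(312,485),k(188,413)]
for q in st: print(atz(f,*q,.045).round(4))
stand=fit([(.0425,.0275,.045),(.0425,-.0275,.045),(-.0425,-.0275,.045),(-.0425,.0275,.045)],st,[.6,-.2,0])
# key top ends z=.045+.0335-.005+... key_mid z
print("keytop", [atz(f,*k(*q),.045+.0285+.0235).round(4) for q in [(342,243),(290,350)]])
print("shoulder",atz(f,*k(300,357),.0475))
E
python3 m1.py
```

```text
ring [ 5.2600294e-01 -4.8509459e-04  9.2000000e-02]
[ 0.4382 -0.0312  0.088 ]
[ 0.6011 -0.0552  0.088 ]
[0.4671 0.2059 0.088 ]
[ 0.442  -0.0251  0.    ]
yaw -0.1461749515327261
[ 0.5384  0.0808 -0.1345] [-0.1  0.3  0.9 -1.2 -1.4 -2.5  0.6  2.5]
[ 0.5265 -0.2673  0.045 ]
[ 0.533  -0.3184  0.045 ]
[ 0.45  -0.331  0.045]
[ 0.4428 -0.2793  0.045 ]
[ 0.4881 -0.299   0.1433] [-0.6 -0.3  0.9  0.1  0.5  0.3 -0.7 -0.2]
keytop [array([ 0.5128, -0.2941,  0.097 ]), array([ 0.4641, -0.3032,  0.097 ])]
shoulder [ 0.48838027 -0.29962821  0.0475    ]
```

```bash
cat >> m1.py <<'E'
print('---')
p=atz(f,*b(187,213),.137); print("pad",p)
c,s=np.cos(box[2]),np.sin(box[2]); R=np.array([[c,-s],[s,c]])
lp=R.T@(p[:2]-box[:2]); print("pad in box open",lp)
print("lock in box",R.T@(np.array([.526,-.0005])-box[:2]))
# open: x=hx-.157cos.3 + .011 sin.3
hx=lp[0]+.157*np.cos(.3)-.011*np.sin(.3); print("hinge x",hx)
for a in [.3,.2,.1,.05,0]:
    x=hx-.157*np.cos(a)+.011*np.sin(a); z=.08+.157*np.sin(a)+.011*np.cos(a)
    print(a,R@np.array([x,lp[1]])+box[:2],z)
s0=bot.observe()
from scipy.spatial.transform import Rotation as Rr
print(Rr.from_euler('xyz',s0['tool_rot']).as_matrix().round(3))
E
python3 m1.py | sed -n '/---/,$p'
```

```text
---
pad [0.48264134 0.13094686 0.137     ]
pad in box open [-0.06195958  0.04217657]
lock in box [-0.0013715  -0.08227156]
hinge x 0.08477752982880543
0.3 [0.48264134 0.13094686] 0.13690537382621198
0.2 [0.47773802 0.13161015] 0.12197181729107827
0.1 [0.4743366  0.13207027] 0.10661889223161031
0.05 [0.47321033 0.13222263] 0.09883298243984112
0 [0.47247108 0.13232263] 0.091
[[-0.     0.372  0.928]
 [-0.     0.928 -0.372]
 [-1.    -0.    -0.   ]]
```

Run:
```python
from h import *
f=pickle.load(open("scene0.pkl","rb"))
k=lambda x,y:(340+x/6,250+y/6)
for n,q in dict(nuts=(197,192),kettle=(233,165),mug=(360,195),jam=(393,212),apple=(415,245)).items(): print(n,atz(f,*q,0).round(3))
print("kettle top",atz(f,222,97,.22).round(3))
for q in [(98,252),(460,260),(572,497)]: print("purple tip",atz(f,*k(*q),0).round(4))
for q in [(115,195),(470,205),(600,440)]: print("purple shoulder",atz(f,*k(*q),0.034).round(4))
```

```text
nuts [0.446 0.387 0.   ]
kettle [ 0.601  0.398 -0.   ]
mug [ 0.77  -0.007 -0.   ]
jam [ 0.779 -0.124 -0.   ]
apple [ 0.718 -0.238  0.   ]
kettle top [0.646 0.443 0.22 ]
purple tip [ 0.4955 -0.2004  0.    ]
purple tip [ 0.5921 -0.3193  0.    ]
purple tip [ 0.5321 -0.4063  0.    ]
purple shoulder [ 0.5049 -0.1992  0.034 ]
purple shoulder [ 0.5967 -0.3137  0.034 ]
purple shoulder [ 0.5415 -0.4043  0.034 ]
```

```bash
python3 -m pendant '[[0,-27,33,0],[0,-27,33,0],[0,-27,33,0],[0,-27,33,0],[0,-27,33,0],[0,-27,33,0],[0,-27,33,0],[0,-27,33,0],[0,-27,33,0],[0,-27,33,0],[0,-27,33,0],[0,-27,32,0]]' -1 40
```

```text
clock: 1.75
position: [0.4791, 0.1313, 0.2314]
tool_rot: [0.948, 1.571, 0.567]
force: [0.5, -0.3, -0.7]
grip_width: 0.0001
```

```bash
python3 -m pendant '[[10,0,0,-7],[10,0,0,-7],[0,0,0,0]]'
```

```text
clock: 2.12
position: [0.4783, 0.1324, 0.2109]
tool_rot: [-2.736, 1.57, -2.873]
force: [0.1, 0.4, 0.3]
grip_width: -0.0005
```

```bash
cat > st.py <<'E'
from h import *
from scipy.spatial.transform import Rotation as Rr
import sys
def st():
    s=bot.observe(); M=Rr.from_euler('xyz',s['tool_rot']).as_matrix()
    print("t",round(s['clock'],2),"pos",s['position'].round(4) if hasattr(s['position'],'round') else s['position'],"yang",round(np.degrees(np.arctan2(M[1,1],M[0,1])),2),"tilt",round(np.degrees(np.arccos(-M[2,0])),2),"F",np.round(s['force'],2),"M",np.round(s['moment'],3),"w",round(s['grip_width'],4),"q",np.round(s['qpos'],2))
    return s,M
s,M=st()
if len(sys.argv)>2:
    tgt=np.array(eval(sys.argv[1])); print("shift mm in tool", (M.T@(tgt-np.array(s['position']))*1000).round(1), "turn", np.degrees(np.arctan2(M[1,1],M[0,1]))-float(sys.argv[2]))
E
python3 st.py '[0.477,0.1325,0.16]' 82.3
python3 - <<'E'
from h import *
for n in ["scene","wrist"]:
    f=grab_frame(n); pickle.dump(f,open(n+"1.pkl","wb")); cv2.imwrite(f"pics/{n}1.png",f["img"][:,:,::-1])
E
```

```text
t 2.12 pos [0.4783 0.1324 0.2109] yang 82.13 tilt 0.06 F [0.13 0.4  0.35] M [-0.029  0.035 -0.05 ] w -0.0005 q [-0.43  0.35  0.06  1.96 -0.03  0.84  1.07]
shift mm in tool [50.9 -0.  -1.2] turn -0.1694770210430221
```

View pics/wrist1.png

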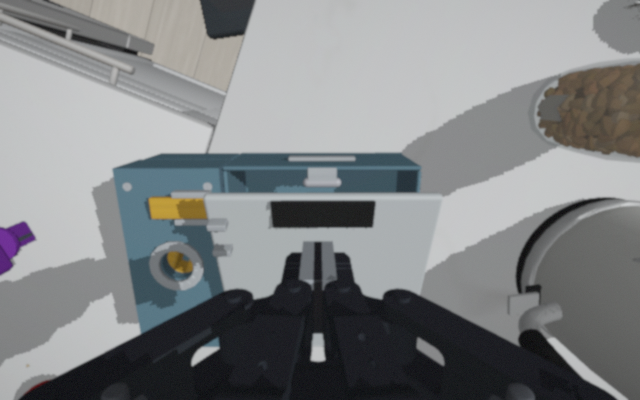

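View pics/scene1.png

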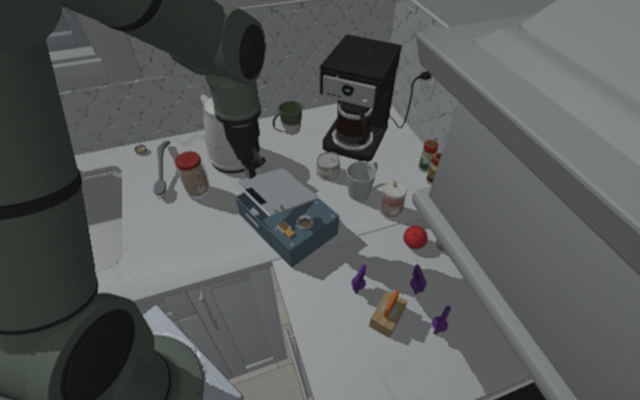

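The wrist view shows the black pad centred at (323,214) with the shut fingers at its near edge. The ring is at (176,266) and the brass bolt at (178,209). The scene view shows everything still standing. I'll refine these positions from the wrist picture.

Run:
```python
from h import *
f=pickle.load(open("wrist1.pkl","rb"))
print("pad",atz(f,323,214,.137),[atz(f,*q,.137).round(4) for q in[(271,202),(375,203),(275,226),(373,227)]]); print("lock",atz(f,176.5,266,.092))
print("box corners",atz(f,115,168,.088),atz(f,419,166,.088))
crop(f,100,140,460,340,2.2,"w1")
```

```text
pad [0.48223008 0.13559298 0.137     ] [array([0.4691, 0.1025, 0.137 ]), array([0.4794, 0.1709, 0.137 ]), array([0.4862, 0.1022, 0.137 ]), array([0.4962, 0.168 , 0.137 ])]
lock [0.52645749 0.00451709 0.092     ]
box corners [ 0.43780502 -0.0241032   0.088     ] [0.46969087 0.21473027 0.088     ]
```

View pics/w1.png

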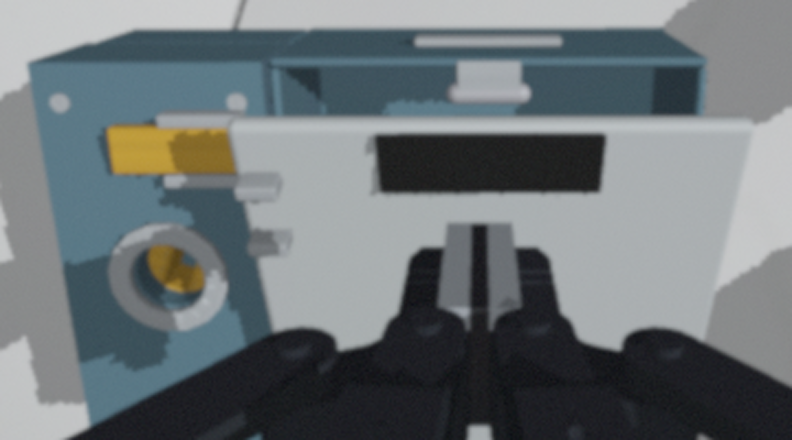

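```bash
python3 -m pendant '[[22,2,0,0],[22,0,0,0],[10,0,0,0],[8,0,-1,0],[8,0,-2,0],[8,0,-2,0],[8,0,-1,0],[8,0,-1,0],[8,0,0,0],[4,0,0,0],[4,0,0,0]]'; python3 st.py
```

```text
clock: 3.6
position: [0.4714, 0.1356, 0.1012]
tool_rot: [-2.867, 1.57, -3.003]
force: [-5.4, -0.0, 7.1]
grip_width: 0.0003
t 3.6 pos [0.4714 0.1356 0.1012] yang 82.18 tilt 0.06 F [-5.38 -0.02  7.09] M [ 0.04   1.143 -0.012] w 0.0003 q [-0.43  0.51  0.04  2.06 -0.04  0.57  1.07]
```

```bash
python3 -m pendant '[[3,0,0,0],[3,0,0,0],[3,0,0,0],[2,0,0,0],[2,0,0,0],[0,0,0,0]]'; python3 st.py
```

```text
clock: 4.35
position: [0.4719, 0.1356, 0.0889]
tool_rot: [1.126, 1.571, 0.99]
force: [-7.3, -1.6, 25.1]
grip_width: -0.0001
t 4.35 pos [0.4719 0.1356 0.0889] yang 82.18 tilt 0.01 F [-7.34 -1.64 25.14] M [-0.244  1.796  0.029] w -0.0001 q [-0.43  0.53  0.04  2.06 -0.04  0.54  1.07]
```

```bash
python3 -m pendant '[[1,0,0,0],[0,0,0,0],[-4,0,0,0],[-10,0,0,0],[-20,0,0,0],[-30,0,0,0],[-30,0,0,0],[-30,0,0,0]]'; python3 st.py '[0.45,-0.295,0.22]' 98
python3 - <<'E'
from h import *
f=grab_frame("wrist"); pickle.dump(f,open("wrist2.pkl","wb")); cv2.imwrite("pics/wrist2.png",f["img"][:,:,::-1])
f=grab_frame("scene"); crop(f,225,160,345,270,6,"box2")
E
```

```text
clock: 5.35
position: [0.472, 0.1354, 0.2127]
tool_rot: [0.352, 1.57, 0.216]
force: [0.3, -0.4, 0.1]
grip_width: 0.0004
t 5.35 pos [0.472  0.1354 0.2127] yang 82.17 tilt 0.03 F [ 0.3  -0.43  0.1 ] M [ 0.035  0.011 -0.013] w 0.0004 q [-0.45  0.33  0.06  1.97 -0.03  0.84  1.06]
shift mm in tool [  -7.4 -429.4   36.9] turn -15.82955489197731
```

View pics/wrist2.png

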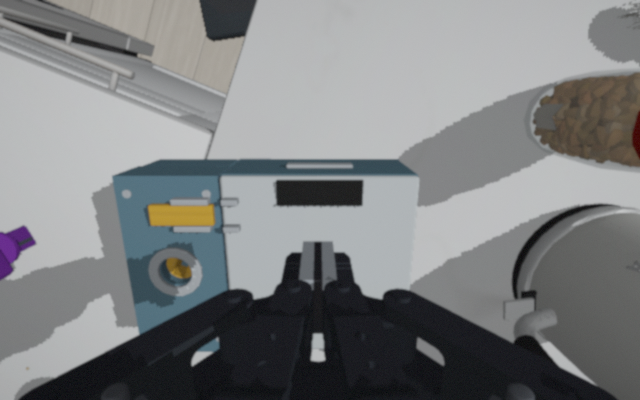

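View pics/box2.png

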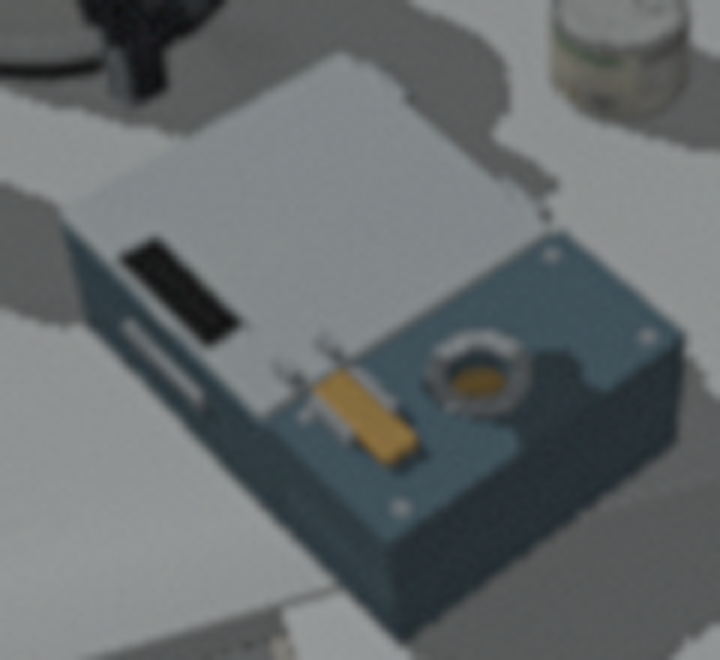

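The lid lies flat with its top level with the box, so the catch holds. Next I'll pass over the lock with the wrist camera looking straight into the bore, to read the keyway angle.

Run:
```python
from h import *
f=pickle.load(open("wrist2.pkl","rb")); s=bot.observe()
fl,cx,cy,R,t=cam(f); C=-R.T@t; print("cam",C, "tcp",s['position'])
d=R@np.array([0,0,-1]); print("nadir px",fl*d[0]/d[2]+cx,fl*d[1]/d[2]+cy)
off=C-np.array(s['position']); print("off",off)
print("lock2",atz(f,175,271,.092))
from scipy.spatial.transform import Rotation as Rr
M=Rr.from_euler('xyz',s['tool_rot']).as_matrix()
for L in [(.526,.002)]:
    tgt=np.array([L[0]-off[0],L[1]-off[1],s['position'][2]]); print("tcp tgt",tgt,"shift",(M.T@(tgt-np.array(s['position']))*1000).round(1))
```

```text
cam [0.40230656 0.14495699 0.35395634] tcp [0.47325458 0.13589262 0.21427444]
nadir px 317.50411606576625 99.90335996934974
off [-0.07094802  0.00906437  0.13968191]
lock2 [0.52544254 0.00444514 0.092     ]
tcp tgt [ 0.59694802 -0.00706437  0.21427444] shift [   0.3 -124.8  142. ]
```

```bash
python3 -m pendant '[[0,-31,35,0],[0,-31,35,0],[0,-31,35,0],[20,-32,36,0],[25,0,0,0],[0,0,0,0],[0,0,0,0]]'
python3 - <<'E'
from h import *
f=grab_frame("wrist"); s=bot.observe(); pickle.dump((f,s),open("wrist3.pkl","wb")); cv2.imwrite("pics/wrist3.png",f["img"][:,:,::-1])
u,v=proj(f,[.526,.002,.092])[0]; print(u,v); u,v=int(u),int(v)
crop(f,u-50,max(v-50,0),u+50,v+50,6,"lock3")
E
```

```text
clock: 6.32
position: [0.5947, -0.007, 0.167]
tool_rot: [0.477, 1.57, 0.341]
force: [0.8, -0.7, -0.0]
grip_width: -0.0001
316.9466652245809 101.64670056331775
```

View pics/lock3.png

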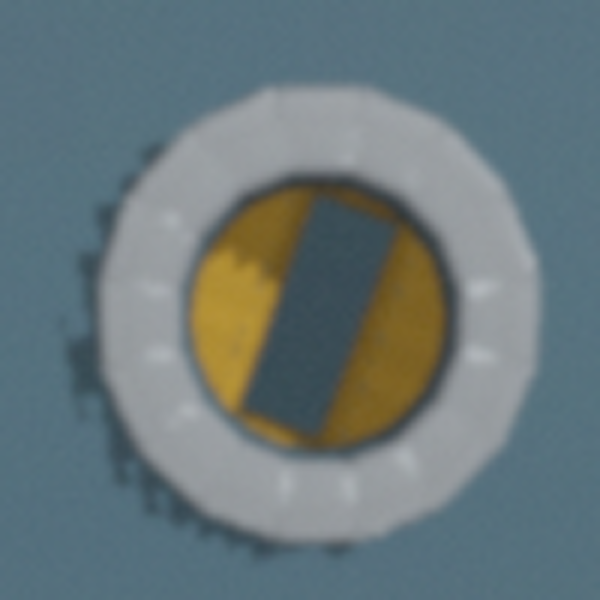

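View pics/wrist3.png

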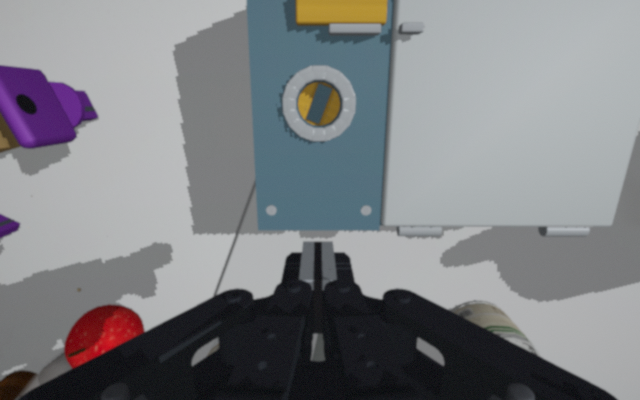

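The crop shows the keyway clearly. In crop pixels, its long side runs from (357,212) to (282,422), and the ring centre is about (320,315).

```bash
python3 - <<'E'
from h import *
f,s=pickle.load(open("wrist3.pkl","rb"))
g=lambda x,y:(266+x/6,51+y/6)
a=atz(f,*g(357,212),.076);b=atz(f,*g(282,422),.076); print("slot",a,b,np.linalg.norm(a-b),"angle deg",np.degrees(np.arctan2(*(b-a)[1::-1])))
a=atz(f,*g(317,195),.076);b=atz(f,*g(243,410),.076);print("angle L",np.degrees(np.arctan2(*(b-a)[1::-1])))
a=atz(f,*g(397,230),.076);b=atz(f,*g(320,440),.076);print("angle R",np.degrees(np.arctan2(*(b-a)[1::-1])))
print("ring",atz(f,*g(320,314),.092)); print("bore centre bottom",atz(f,*g(319,315),.076))
# box right edge angle etc
for (p,q) in [((249,3),(258,229)),((396,3),(383,225)),((258,229),(383,228))]:
    A=atz(f,*p,.088);B=atz(f,*q,.088); print("edge",A[:2],B[:2],np.degrees(np.arctan2(*(B-A)[1::-1])))
print(s['position'],s['tool_rot'])
E
python3 st.py '[0.49,-0.299,0.22]' 98
```

```text
slot [0.51732224 0.00879128 0.076     ] [ 0.53827762 -0.00237729  0.076     ] 0.023745839516664126 angle deg -28.056224995464746
angle L -27.685532363250864
angle R -28.238428584741246
ring [0.52718673 0.00331852 0.092     ]
bore centre bottom [0.52743664 0.00325853 0.076     ]
edge [ 0.46617244 -0.02958115] [ 0.60486223 -0.05021701] -8.463035822466773
edge [0.47772401 0.05489903] [0.61368148 0.03618758] -7.836233097735329
edge [ 0.60486223 -0.05021701] [0.6158997  0.03600555] 82.70516360538302
[ 0.59488035 -0.00692962  0.16734296] [0.31618003 1.56958153 0.18044441]
t 6.38 pos [ 0.5949 -0.0069  0.1673] yang 82.22 tilt 0.07 F [0.65 0.   0.34] M [ 0.042  0.007 -0.002] w -0.0003 q [-0.15  0.55  0.09  1.75 -0.07  0.85  1.41]
shift mm in tool [ -52.8 -303.6  -64.3] turn -15.777065749816629
```

Run:
```python
from h import *
a=pickle.load(open("scene0.pkl","rb"));b=pickle.load(open("side0.pkl","rb"))
def tri(p,q):
    o1,d1=ray(a,*p);o2,d2=ray(b,*q);A=np.c_[d1,-d2];x=np.linalg.lstsq(A,o2-o1,rcond=None)[0]
    return (o1+d1*x[0]).round(3),(o2+d2*x[1]).round(3)
print(tri((418,38),(350,122))); print(tri((390,300),(367,263)))
print("cooktop",atz(b,350,375,0),atz(b,440,330,0))
from itertools import product
```

```text
(array([ 0.28 , -0.337,  0.769]), array([ 0.281, -0.345,  0.764]))
(array([ 0.496, -0.29 ,  0.071]), array([ 0.495, -0.29 ,  0.07 ]))
cooktop [ 0.18969176 -0.47108474  0.        ] [ 4.86327170e-01 -5.85597393e-01  2.22044605e-16]
```

Run:
```python
from h import *
b=pickle.load(open("side0.pkl","rb")); crop(b,320,80,640,400,1.8,"hood")
```

```text
(no output)
```

View pics/hood.png

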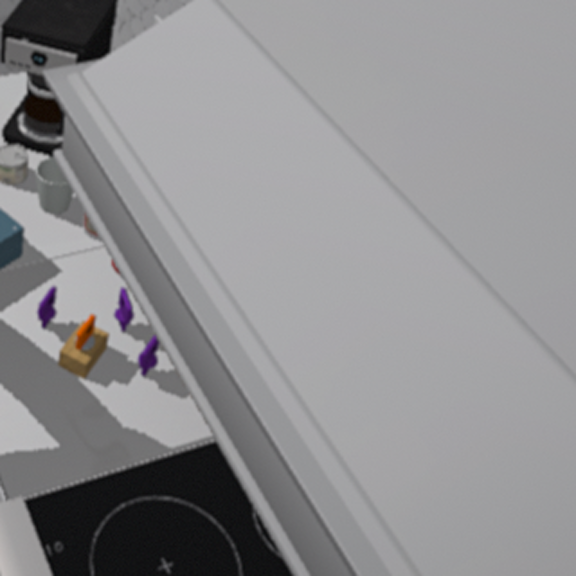

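```bash
python3 st.py '[0.559,-0.2885,0.19]' 98; python3 -m pendant '[[-5,-35,0,0],[-10,-35,0,0],[-8,-35,0,0],[0,-35,0,0],[0,-35,0,0],[0,-35,0,0],[0,-35,0,0],[0,-38,2,0],[0,0,0,-8],[0,0,0,-8],[0,0,0,0]]' 0 40; python3 st.py;  python3 - <<'E'
from h import *
f=grab_frame("wrist"); s=bot.observe(); pickle.dump((f,s),open("wrist4.pkl","wb")); cv2.imwrite("pics/wrist4.png",f["img"][:,:,::-1])
E
```

```text
t 6.38 pos [ 0.5949 -0.0069  0.1673] yang 82.22 tilt 0.07 F [0.65 0.   0.34] M [ 0.042  0.007 -0.002] w -0.0003 q [-0.15  0.55  0.09  1.75 -0.07  0.85  1.41]
shift mm in tool [ -22.8 -283.8    2.6] turn -15.777065749816629
clock: 7.75
position: [0.5584, -0.288, 0.1904]
tool_rot: [-0.319, 1.569, -0.176]
force: [-0.2, 0.4, 0.1]
grip_width: 0.0425
t 7.75 pos [ 0.5584 -0.288   0.1904] yang 98.17 tilt 0.08 F [-0.21  0.38  0.09] M [ 0.038 -0.001  0.027] w 0.0425 q [ 0.35  0.57  0.05  1.64 -0.03  0.94  2.12]
```

View pics/wrist4.png

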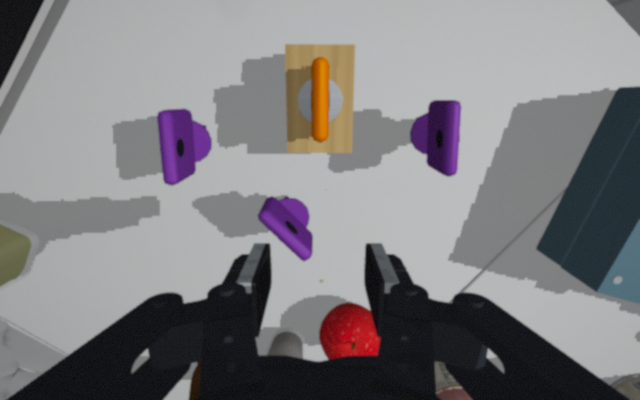

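The orange key is at (320,99), standing in its block and lined up with the image column. It is the only orange one, and the purple ones at (180,147), (435,137) and (287,227) are not meant. That makes it the right key.

Run:
```python
from h import *
f,s=pickle.load(open("wrist4.pkl","rb"))
crop(f,260,30,380,170,4,"key4")
hsv=cv2.cvtColor(f["img"],cv2.COLOR_RGB2HSV); m=(hsv[...,0]>5)&(hsv[...,0]<16)&(hsv[...,1]>190)
n,l,stt,c=cv2.connectedComponentsWithStats(m.astype(np.uint8)); 
for i in range(1,n):
    if stt[i,4]>80: print(stt[i],c[i])
ys,xs=np.nonzero(m&(np.arange(400)[:,None]<150)&(np.abs(np.arange(640)-320)<30)); print(np.polyfit(ys,xs,1),ys.min(),ys.max())
A=atz(f,np.polyval(np.polyfit(ys,xs,1),60),60,.097);B=atz(f,np.polyval(np.polyfit(ys,xs,1),138),138,.097); print(A,B,"ang",np.degrees(np.arctan2(*(B-A)[1::-1])))
print("c97",atz(f,320,(ys.min()+ys.max())/2,.097), "len",np.linalg.norm(atz(f,320,ys.min(),.097)-atz(f,320,ys.max(),.097)))
print("block",[atz(f,*q,.045).round(4) for q in [(286,45),(354,45),(353,152),(287,152)]],np.mean([atz(f,*q,.045) for q in [(286,45),(354,45),(353,152),(287,152)]],0))
```

```text
[311  59  11  83 459] [314.90849673  99.29847495]
[4.22718289e-03 3.14581852e+02] 59 141
[ 0.46467755 -0.30345765  0.097     ] [ 0.51394151 -0.29627733  0.097     ] ang 8.292572702326998
c97 [ 0.48870701 -0.29659776  0.097     ] len 0.05242552213991386
block [array([ 0.4518, -0.3284,  0.045 ]), array([ 0.4443, -0.276 ,  0.045 ]), array([ 0.5266, -0.2625,  0.045 ]), array([ 0.5346, -0.3179,  0.045 ])] [ 0.48931278 -0.29617363  0.045     ]
```

View pics/key4.png

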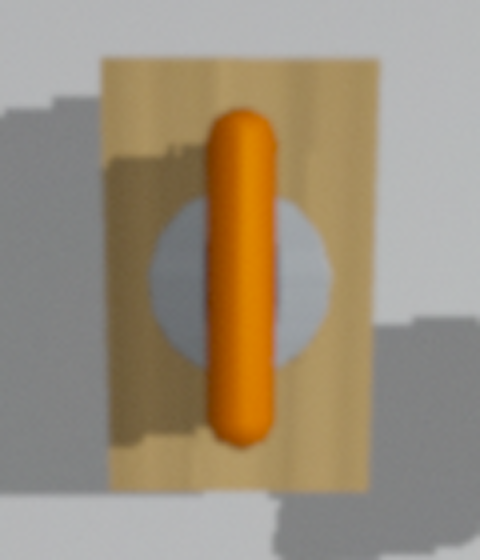

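```bash
python3 st.py '[0.4888,-0.2975,0.058]' 98.3; python3 -m pendant '[[0,0,-35,0],[0,0,-35,0],[0,0,0,0]]' ; python3 st.py '[0.4888,-0.2975,0.058]' 98.3
```

```text
t 7.8 pos [ 0.5584 -0.288   0.1902] yang 98.02 tilt 0.07 F [-0.78 -0.19  0.81] M [-0.035  0.029  0.003] w 0.0431 q [ 0.35  0.57  0.05  1.64 -0.03  0.94  2.12]
shift mm in tool [132.1   0.4 -70.4] turn -0.2811673679704114
clock: 8.18
position: [0.4869, -0.2988, 0.1901]
tool_rot: [-1.889, 1.57, -1.751]
force: [0.2, 0.0, 0.4]
grip_width: 0.0427
t 8.18 pos [ 0.4869 -0.2988  0.1901] yang 97.88 tilt 0.04 F [0.24 0.03 0.44] M [ 0.01  -0.07   0.028] w 0.0427 q [ 0.41  0.48  0.05  1.79 -0.03  0.87  2.18]
shift mm in tool [132.1   1.1   2.1] turn -0.4205824185834217
```

```bash
python3 -m pendant '[[30,1,2,-0.4],[30,0,0,0],[22,0,0,0],[0,0,0,0],[0,0,0,0]]' ; python3 st.py '[0.4888,-0.2975,0.058]' 98.3;python3 - <<'E'
from h import *
f=grab_frame("wrist"); s=bot.observe(); pickle.dump((f,s),open("wrist5.pkl","wb")); cv2.imwrite("pics/wrist5.png",f["img"][:,:,::-1])
f=grab_frame("scene"); crop(f,340,200,480,340,5,"scene5")
E
```

```text
clock: 8.8
position: [0.4914, -0.2969, 0.1083]
tool_rot: [-0.62, 1.57, -0.471]
force: [-0.4, -0.7, 0.8]
grip_width: 0.0428
t 8.8 pos [ 0.4914 -0.2969  0.1083] yang 98.54 tilt 0.07 F [-0.37 -0.67  0.78] M [ 0.016 -0.021  0.058] w 0.0428 q [ 0.41  0.6   0.04  1.84 -0.03  0.7   2.19]
shift mm in tool [50.3 -0.2 -2.7] turn 0.2398365462413352
```

View pics/wrist5.png

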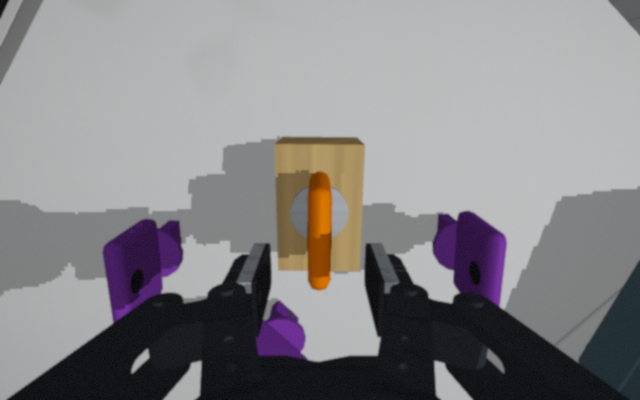

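View pics/scene5.png

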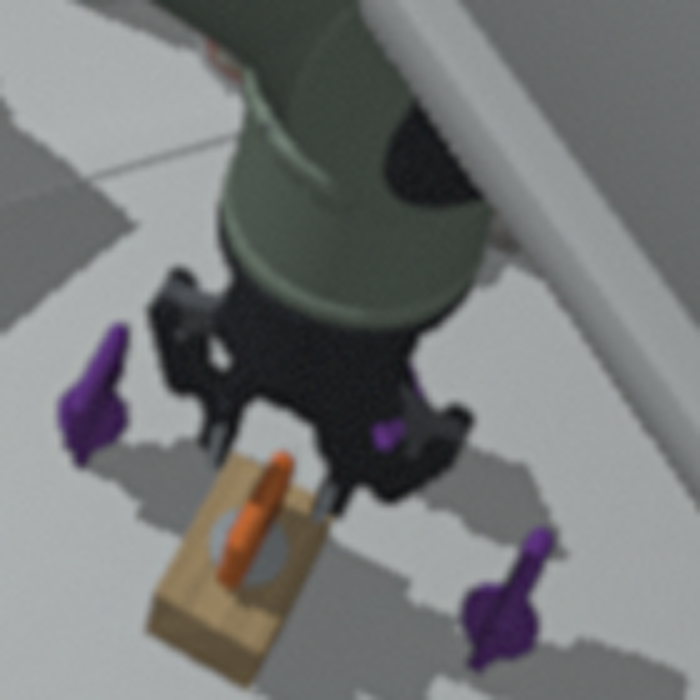

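```bash
python3 -m pendant '[[20,0,-2,0],[20,0,0,0],[9,0,0,0],[0,0,0,0],[0,0,0,0]]' ; python3 st.py '[0.4888,-0.2975,0.058]' 98.3;python3 - <<'E'
from h import *
f=grab_frame("scene"); crop(f,340,200,480,340,5,"scene6")
E
```

```text
clock: 9.52
position: [0.4891, -0.2973, 0.0591]
tool_rot: [-0.633, 1.57, -0.484]
force: [-0.4, 0.5, 0.6]
grip_width: 0.043
t 9.53 pos [ 0.4891 -0.2973  0.0591] yang 98.58 tilt 0.06 F [-0.37  0.47  0.62] M [ 0.037 -0.02   0.015] w 0.043 q [ 0.42  0.68  0.03  1.87 -0.03  0.6   2.19]
shift mm in tool [ 1.1 -0.1 -0.3] turn 0.2754766702318392
```

View pics/scene6.png

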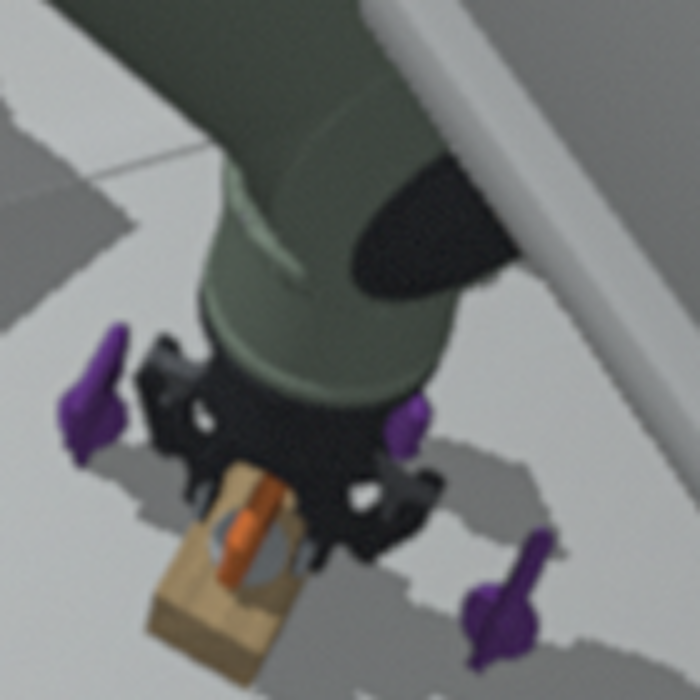

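```bash
python3 -m pendant '[[0,0,0,0],[0,0,0,0],[0,0,0,0],[0,0,0,0],[0,0,0,0],[0,0,0,0]]' -1 60 ; python3 st.py
```

```text
clock: 10.32
position: [0.4888, -0.2972, 0.0587]
tool_rot: [-0.61, 1.57, -0.46]
force: [-0.5, 1.2, 5.9]
grip_width: 0.011
t 10.32 pos [ 0.4888 -0.2972  0.0587] yang 98.58 tilt 0.03 F [-0.48  1.24  5.91] M [0.161 0.251 0.006] w 0.011 q [ 0.42  0.68  0.03  1.87 -0.03  0.6   2.19]
```

Run:
```python
from h import *
f=grab_frame("wrist"); s=bot.observe(); pickle.dump((f,s),open("wrist6.pkl","wb")); cv2.imwrite("pics/wrist6.png",f["img"][:,:,::-1])
```

```text
(no output)
```

View pics/wrist6.png

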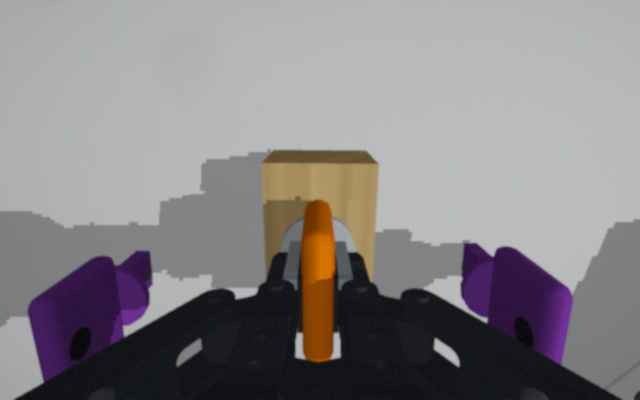

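```bash
python3 -m pendant '[[-8,0,0,0],[-10,0,0,0],[-15,0,0,0],[-20,0,0,0],[-30,0,0,0],[-30,0,0,0],[-18,0,0,0],[0,0,0,0]]' ; python3 st.py '[0.5272,0.0033,0.17]' 62
python3 - <<'E'
from h import *
f=grab_frame("wrist"); s=bot.observe(); pickle.dump((f,s),open("wrist7.pkl","wb")); cv2.imwrite("pics/wrist7.png",f["img"][:,:,::-1])
f=grab_frame("scene"); crop(f,340,170,480,310,5,"scene7")
E
```

```text
clock: 11.38
position: [0.4892, -0.2974, 0.1912]
tool_rot: [-0.588, 1.568, -0.438]
force: [-0.7, 0.0, -1.8]
grip_width: 0.0114
t 11.38 pos [ 0.4892 -0.2974  0.1912] yang 98.58 tilt 0.17 F [-0.71  0.02 -1.8 ] M [ 0.004 -0.013  0.019] w 0.0114 q [ 0.41  0.48  0.05  1.79 -0.03  0.87  2.19]
shift mm in tool [ 21.  291.7  82.4] turn 36.57931541798823
```

View pics/scene7.png

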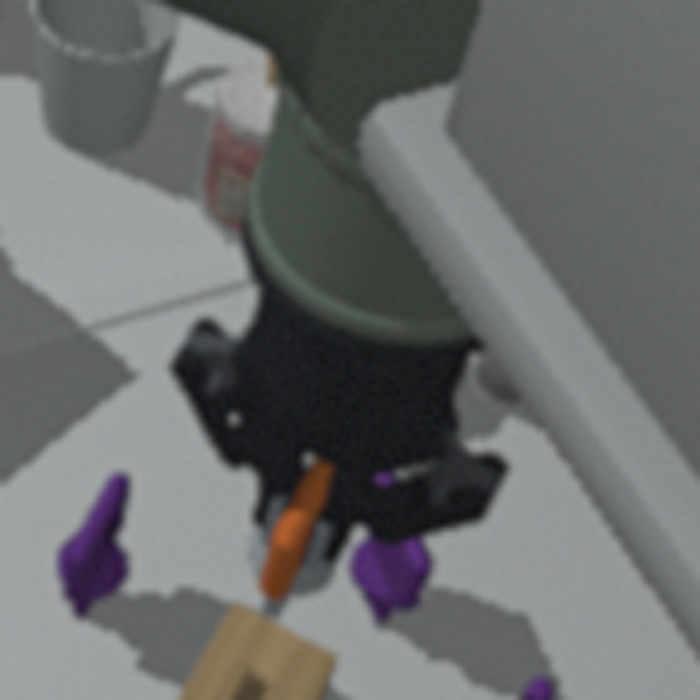

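View pics/wrist7.png

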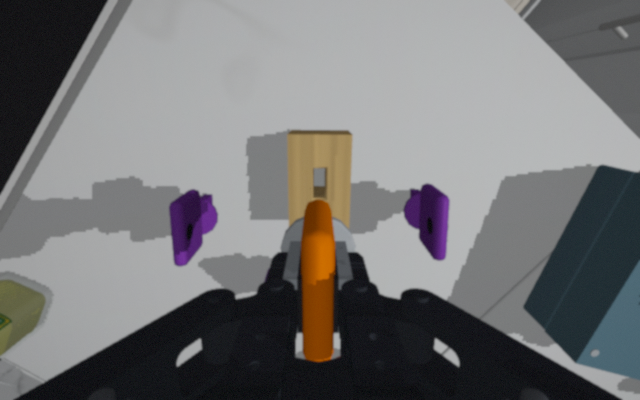

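```bash
python3 -m pendant '[[0,30,9,0],[0,37,10,0],[0,37,10,0],[0,37,11,0],[0,37,11,0],[0,37,11,0],[0,37,10,0],[0,37,10,0],[0,0,0,0]]' ; python3 -m pendant '[[0,0,0,9],[0,0,0,9],[0,0,0,9],[0,0,0,9.5],[0,0,0,0],[0,0,0,0]]'; python3 st.py '[0.5272,0.003,0.145]' 62
python3 - <<'E'
from h import *
f=grab_frame("wrist"); s=bot.observe(); pickle.dump((f,s),open("wrist8.pkl","wb")); cv2.imwrite("pics/wrist8.png",f["img"][:,:,::-1])
f=grab_frame("scene"); crop(f,240,130,360,250,5,"scene8")
E
```

```text
clock: 12.6
position: [0.5264, 0.0039, 0.1885]
tool_rot: [2.393, 1.569, 2.547]
force: [0.4, -0.5, -0.8]
grip_width: 0.0116
clock: 13.35
position: [0.5264, 0.0006, 0.189]
tool_rot: [-2.292, 1.57, -2.775]
force: [0.4, -0.3, -1.2]
grip_width: 0.0115
t 13.35 pos [0.5264 0.0006 0.189 ] yang 62.29 tilt 0.04 F [ 0.41 -0.27 -1.17] M [ 0.022  0.021 -0.015] w 0.0115 q [-0.23  0.42  0.15  1.91 -0.08  0.82  1.05]
shift mm in tool [44.   2.5 -0.4] turn 0.2867021833700676
```

View pics/scene8.png

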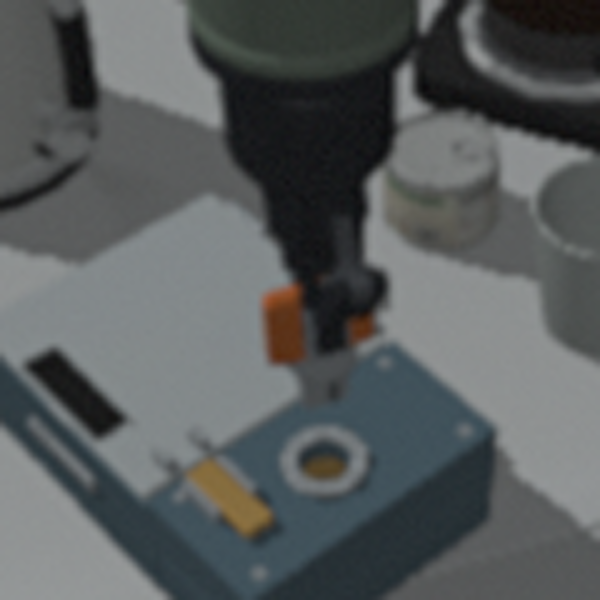

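View pics/wrist8.png

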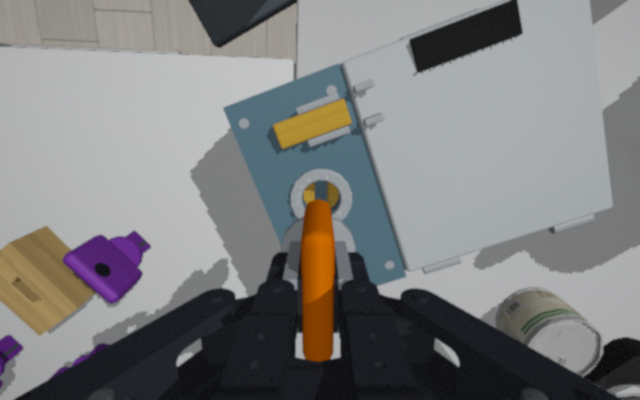

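The key hangs upright in the gripper. The ring is at about (321,196), and the keyway in it runs straight up the image, in line with the key. I'll measure the ring again from this pose.

Run:
```python
from h import *
f,s=pickle.load(open("wrist8.pkl","rb"))
crop(f,270,150,370,250,6,"w8")
```

```text
(no output)
```

View pics/w8.png

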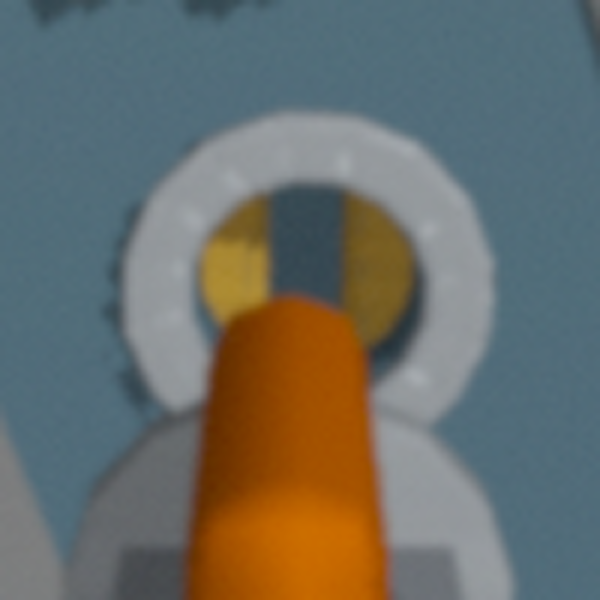

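Run:
```python
from h import *
from scipy.optimize import least_squares
f,s=pickle.load(open("wrist8.pkl","rb"))
th=np.linspace(0,2*np.pi,400)
def ext(c):
    p=proj(f,np.c_[c[0]+.023*np.cos(th),c[1]+.023*np.sin(th),0*th+.092]); return np.array([p[:,0].min(),p[:,0].max(),p[:,1].min()])
o=np.array([270+125/6,270+493/6,150+110/6])
r=least_squares(lambda c:ext(c)-o,[.526,.003]); print(r.x,r.fun)
a=atz(f,270+307/6,150+190/6,.076);b=atz(f,270+307/6,150+290/6,.076);print("slot line ang",np.degrees(np.arctan2(*(b-a)[1::-1])),a)
# distance of lock from slot line
n=np.array([-(b-a)[1],(b-a)[0]])/np.linalg.norm((b-a)[:2]); print("ring off line",n@(r.x-a[:2]))
# key tilt check: grip top centre and shoulder centre
c,sn=np.cos(np.radians(-27.7)),np.sin(np.radians(-27.7))
tp=np.array(s['position'])
print("proj key top far end", proj(f,[tp+[-.028*c,-.028*sn,.0148+.0235]]), "shoulder c", proj(f,[tp+[0,0,.0148-.0235]]))
```

```text
[0.52743333 0.00343191] [-0.71061399  0.71031139  0.03630195]
slot line ang -27.54426423860086 [0.5190111  0.00772996 0.076     ]
ring off line 8.384227666086212e-05
proj key top far end [[317.08955801 234.76588287]] shoulder c [[317.29578148 251.57296258]]
```

```bash
python3 -m pendant '[[0,2.5,0,0],[20,0,0,0],[20,0,0,0],[8,0,0,0],[0,0,0,0],[0,0,0,0]]'; python3 st.py '[0.5272,0.003,0.13]' 62.2
```

```text
clock: 14.2
position: [0.5282, 0.0031, 0.1419]
tool_rot: [0.577, 1.57, 0.09]
force: [0.5, -0.1, -0.7]
grip_width: 0.0111
t 14.2 pos [0.5282 0.0031 0.1419] yang 62.09 tilt 0.05 F [ 0.52 -0.06 -0.73] M [ 0.04   0.01  -0.004] w 0.0111 q [-0.22  0.49  0.14  1.94 -0.1   0.71  1.06]
shift mm in tool [11.9 -0.6 -0.8] turn -0.11197657865557886
```

```bash
python3 -m pendant '[[6,-0.6,-0.8,0],[4,0,0,0],[4,0,0,0],[0,0,0,0],[0,0,0,0]]'; python3 st.py '[0.5272,0.003,0.106]' 62.2
```

```text
clock: 14.82
position: [0.5269, 0.0029, 0.1273]
tool_rot: [-0.446, 1.571, -0.933]
force: [-0.3, -0.5, -0.9]
grip_width: 0.0114
t 14.82 pos [0.5269 0.0029 0.1273] yang 62.08 tilt 0.0 F [-0.31 -0.54 -0.92] M [-0.024 -0.013  0.016] w 0.0114 q [-0.22  0.52  0.13  1.96 -0.1   0.68  1.06]
shift mm in tool [21.3  0.2  0.3] turn -0.12226611134848753
```

```bash
python3 -m pendant '[[2,0,0,0],[2,0,0,0],[2,0,0,0],[2,0,0,0],[0,0,0,0],[0,0,0,0]]'; python3 st.py '[0.5272,0.003,0.106]' 62.2
```

```text
clock: 15.58
position: [0.5268, 0.003, 0.1193]
tool_rot: [-0.455, 1.571, -0.942]
force: [0.1, 0.4, -0.6]
grip_width: 0.0116
t 15.57 pos [0.5268 0.003  0.1193] yang 62.08 tilt 0.0 F [ 0.07  0.44 -0.61] M [-0.033 -0.037 -0.007] w 0.0116 q [-0.21  0.53  0.13  1.96 -0.11  0.66  1.07]
shift mm in tool [13.3  0.2  0.3] turn -0.11718055228053714
```

It has entered the slot with no resistance, so I'll carry on down to the shoulder.

```bash
python3 -m pendant '[[3,0,0,0],[3,0,0,0],[3,0,0,0],[2,0,0,0],[0,0,0,0],[0,0,0,0]]'; python3 st.py '[0.5272,0.003,0.106]' 62.2
```

```text
clock: 16.32
position: [0.5268, 0.0029, 0.1083]
tool_rot: [0.328, 1.571, -0.159]
force: [0.1, -0.4, -0.0]
grip_width: 0.0116
t 16.32 pos [0.5268 0.0029 0.1083] yang 62.07 tilt 0.0 F [ 0.09 -0.37 -0.  ] M [ 0.003 -0.014 -0.03 ] w 0.0116 q [-0.21  0.55  0.12  1.97 -0.11  0.63  1.07]
shift mm in tool [2.3 0.2 0.3] turn -0.12618812969103743
```

```bash
python3 -m pendant '[[1,0,0,0],[1,0,0,0],[1,0,0,0],[0.5,0,0,0],[0,0,0,0],[0,0,0,0]]'; python3 st.py
python3 - <<'E'
from h import *
f=grab_frame("scene"); crop(f,240,130,360,250,5,"scene9")
E
```

```text
clock: 17.08
position: [0.5269, 0.003, 0.1057]
tool_rot: [1.078, 1.57, 0.591]
force: [-7.0, 0.7, 20.7]
grip_width: 0.0112
t 17.07 pos [0.5269 0.003  0.1057] yang 62.07 tilt 0.03 F [-7.01  0.74 20.7 ] M [ 0.049  1.54  -0.021] w 0.0112 q [-0.21  0.55  0.12  1.97 -0.11  0.63  1.07]
```

View pics/scene9.png

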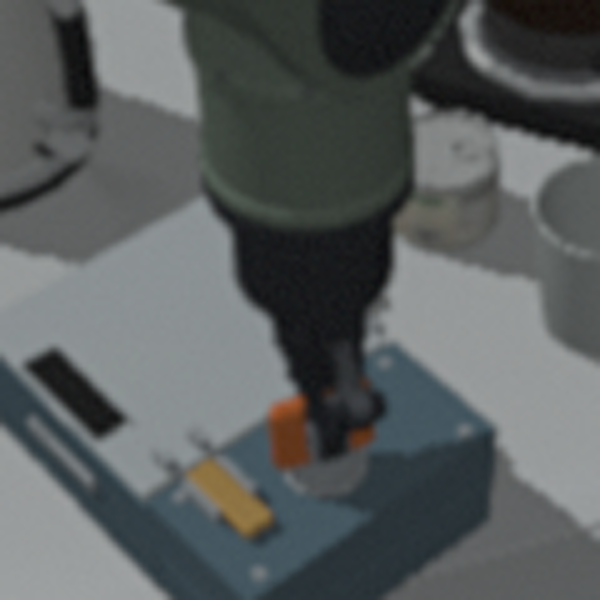

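```bash
python3 -m pendant '[[-0.8,0,0,0],[0,0,0,6],[0,0,0,8],[0,0,0,8],[0,0,0,8],[0,0,0,8],[0,0,0,8],[0,0,0,8],[0,0,0,6],[0,0,0,0]]' - 80; python3 st.py
```

```text
clock: 18.38
position: [0.527, 0.003, 0.1058]
tool_rot: [0.985, 1.57, -0.551]
force: [-0.4, -0.4, 5.1]
grip_width: 0.0111
t 18.38 pos [0.527  0.003  0.1058] yang 2.01 tilt 0.03 F [-0.37 -0.35  5.07] M [-0.141  0.069  0.013] w 0.0111 q [-0.42  0.59  0.41  1.98 -0.38  0.65  0.27]
```

```bash
python3 -m pendant '[[0,0,0,4],[0,0,0,3],[0,0,0,2],[0,0,0,0]]'; python3 st.py;python3 -m pendant '[[0,0,0,2],[0,0,0,2],[0,0,0,0]]'; python3 st.py
```

```text
clock: 18.88
position: [0.527, 0.003, 0.1058]
tool_rot: [1.49, 1.57, -0.202]
force: [-1.0, -0.1, 5.6]
grip_width: 0.0108
t 18.88 pos [0.527  0.003  0.1058] yang -6.91 tilt 0.03 F [-0.97 -0.11  5.6 ] M [-0.064  0.049  0.132] w 0.0108 q [-0.45  0.6   0.46  1.98 -0.42  0.65  0.16]
clock: 19.25
position: [0.527, 0.003, 0.1058]
tool_rot: [1.172, 1.57, -0.589]
force: [-0.3, -2.2, 7.6]
grip_width: 0.011
t 19.25 pos [0.527  0.003  0.1058] yang -10.91 tilt 0.03 F [-0.34 -2.2   7.62] M [-0.17   0.072  1.152] w 0.011 q [-0.46  0.6   0.48  1.98 -0.44  0.66  0.1 ]
```

```bash
python3 -m pendant '[[0,0,0,0],[0,0,0,-2],[0,0,0,0]]'; python3 st.py
python3 - <<'E'
from h import *
f=grab_frame("scene"); crop(f,240,130,360,250,5,"scene10")
E
```

```text
clock: 19.62
position: [0.527, 0.0031, 0.1058]
tool_rot: [2.105, 1.57, 0.379]
force: [-0.2, 0.6, 5.5]
grip_width: 0.0109
t 19.62 pos [0.527  0.0031 0.1058] yang -8.89 tilt 0.03 F [-0.16  0.55  5.49] M [0.134 0.065 0.607] w 0.0109 q [-0.45  0.6   0.47  1.98 -0.43  0.66  0.13]
```

View pics/scene10.png

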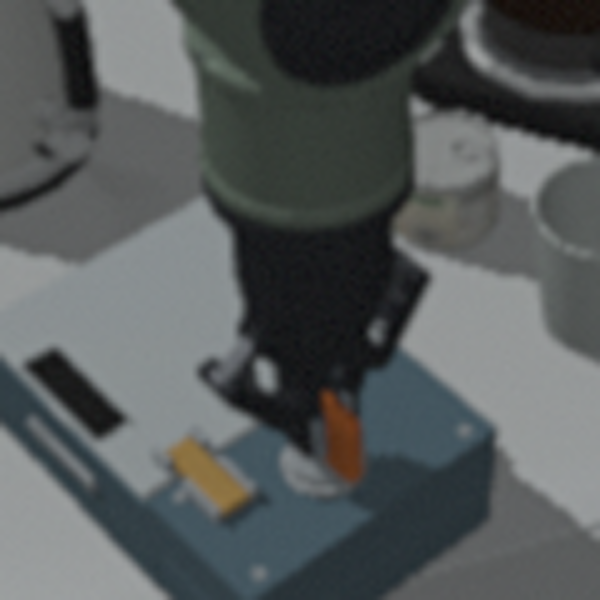

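```bash
python3 -m pendant '[[0,0,0,-1],[0,0,0,0],[0,0,0,0]]' ; python3 -m pendant '[[0,0,0,0],[0,0,0,0],[0,0,0,0],[0,0,0,0]]' -0.3; python3 st.py
python3 - <<'E'
from h import *
f=grab_frame("wrist"); s=bot.observe(); cv2.imwrite("pics/wrist11.png",f["img"][:,:,::-1])
E
```

```text
clock: 20.05
position: [0.527, 0.0031, 0.1058]
tool_rot: [2.111, 1.57, 0.402]
force: [0.8, 1.2, 5.4]
grip_width: 0.011
clock: 20.55
position: [0.5268, 0.0029, 0.1056]
tool_rot: [-0.914, 1.571, -2.624]
force: [-0.8, -0.3, -0.1]
grip_width: 0.0298
t 20.55 pos [0.5268 0.0029 0.1056] yang -7.93 tilt 0.01 F [-0.76 -0.33 -0.09] M [-0.032 -0.014 -0.013] w 0.0298 q [-0.45  0.6   0.46  1.98 -0.42  0.66  0.14]
```

View pics/wrist11.png

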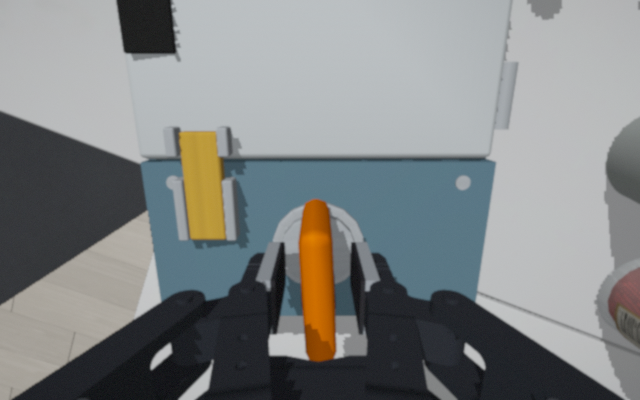

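The jaws are clear of the grip on both sides, and the bolt at (203,185) reaches over the lid's edge. Now I'll lift away.

```bash
python3 -m pendant '[[-8,0,0,0],[-15,0,0,0],[-25,0,0,0],[-30,0,0,0],[-30,0,0,0],[0,0,-30,0],[0,0,-30,0],[0,0,0,0],[0,0,0,0]]'; python3 st.py
python3 - <<'E'
from h import *
f=grab_frame("wrist"); s=bot.observe(); pickle.dump((f,s),open("wrist12.pkl","wb")); cv2.imwrite("pics/wrist12.png",f["img"][:,:,::-1])
f=grab_frame("scene"); cv2.imwrite("pics/scene12.png",f["img"][:,:,::-1]);crop(f,225,150,345,270,5,"scene12c")
E
```

```text
clock: 21.72
position: [0.535, 0.0619, 0.2142]
tool_rot: [1.401, 1.57, -0.309]
force: [0.1, 0.2, -0.5]
grip_width: 0.0299
t 21.73 pos [0.535  0.0619 0.2142] yang -7.93 tilt 0.03 F [ 0.07  0.22 -0.52] M [ 0.001 -0.027 -0.064] w 0.0299 q [-0.64  0.46  0.57  1.87 -0.31  0.9  -0.06]
```

View pics/wrist12.png

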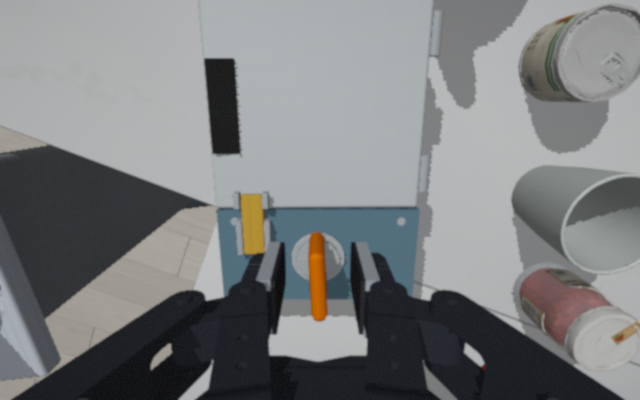

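View pics/scene12c.png

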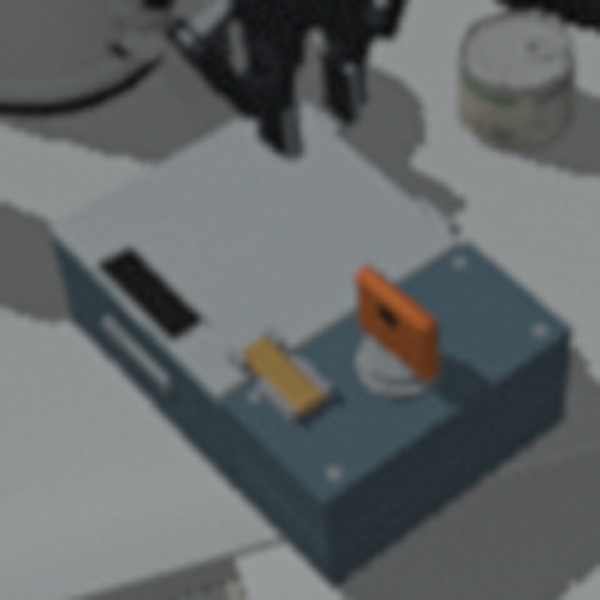

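View pics/scene12.png

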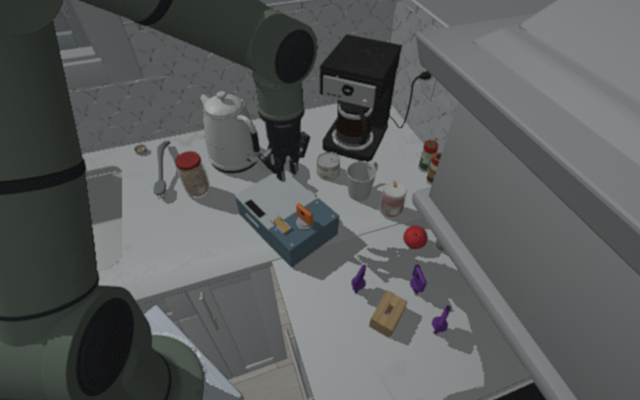

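The key stands upright in the lock with its shoulder on the ring. The bolt lies over the lid's edge, the lid is flat, and the bystanders are where they began. Handing in.

```bash
python3 -c "
from workcell import job_done
print(job_done())"
```

```text
the job is handed in; nothing more can be done
None
```

The lock box is shut and locked, with the orange key left in the lock and the gripper clear of it. I handed the job in at about 22 s; it reported no verdict.

- **Lid:** I pressed it down with the shut fingers to about 25 N. It stayed flat after I let go, so the catch holds it.
- **Key:** I took the orange key from its stand. The wrist camera showed the keyway about 20° clockwise of the box's x axis, so no searching by feel was needed. The key slid in freely until its shoulder met the ring, where I stopped at 21 N.
- **Turning:** I turned it 73° clockwise, until the torque rose to 1.15 N m at the stop. I eased it back 3° and then released it.

**Last checks:**
- The key stands upright with its shoulder on the ring.
- The bolt has moved about 18 mm over the lid's edge; that is a pixel estimate, against the 19 mm you gave.
- The lid is flat.
- The bystanders and the purple keys look unmoved.
- The lock angle is not reported anywhere, so I inferred it from the torque and the bolt.

No check failed. The scene and wrist cameras disagreed by 3–4 mm, and I relied on the wrist camera, which agreed with the grasp.

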